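# Restock the coffee-pod caddy in the pantry

## Robot

A 6-joint arm with a two-finger parallel gripper is mounted at the origin on the work surface. World frame = base frame: x ahead of the robot, y to its left, z up, the work surface at z = 0. Lengths are in m, angles in rad, forces in N, time in s.
With the tool pointing down it reaches from about 0.225 to 0.875 m from the base axis. Payload 3.4 kg.
Tool frame: the origin (TCP) lies on the centre line of the jaws, within the pads' length; the fingertips stand 11 mm ahead of it and the grasp point (between the pads) lies 8 mm behind it; z points along the fingers, y is the line along which they close (so a half turn about z gives the same grasp; the last joint's range is limited). The gripper opens to 85 mm and grips with 20 to 120 N. Pads are 22 mm wide; open, the fingers measure 114 mm over their backs; the gripper's body (76 mm by 85 mm) begins 54 mm behind the grasp point. The pads swing forward as they close: fully open they stand 13 mm farther back than shut.
Start: joints at [1.213, 0.276, 1.505, -0, 1.361, -0.121], TCP at [0.135, 0.559, 0.242] pointing down, gripper open.
Joint ranges: [-2.89, 2.89], [-0.75, 2.08], [0.22, 2.7], [-1.18, 4.32], [0.11, 2.71], [-2.7, 2.7]. Speed limits (rad/s): [2.57, 2.57, 3.14, 3.14, 3.14, 3.14].

## Interface

Orientations are given as a unit quaternion [w, x, y, z].
In Python, from rig import manip, eyes, job gives the robot as it stands.
- The arm moves only by the tool drive_tool, never from a script. Its argument "rows" is a list of rows, each a list of 3 entries, a list of its own where there are three numbers: the turn, a rotation vector about the world's x, y, z in rad, then the shift along the world's x, y, z in cm, then the finger opening in cm, from 0 to 8.54. A call has 1 to 8 rows; each row shifts and turns the commanded pose from where the row before left it; what a row does not reach is not made up. A row lasts 1/8 s, in which the tool goes at most 62.5 mm and 10.7 degrees, less where a joint would pass 70% of its speed; a pose out of reach is approached as far as the arm can. A call is refused whole if a number of a shift passes 6.25 or a number of a turn 0.188, either way. A call with a gripper value outside its range is refused whole. The fingers move at their own pace and stop on an object; "force" is the grip in N (left out, the last holds). Time passes only in rows, so rows that do not move let the fingers close. It gives the time, the measured TCP pose, the force, the opening and the grip force at its end, in the units of the state.
- manip.get_state(): the state, without advancing time (a new reading comes with each control period).
- eyes.get_image(name): name is "side" or "top" or "wrist"; returns the picture (480x640x3 uint8, red, green, blue); there is no depth.
- eyes.get_calibration(name): a dict with "camera_matrix" (3x3 intrinsics, pixels), "k1" (the pictures are not rectified: a ray, as slopes to the right and down, at radius r is drawn at 1 + k1 r^2 times it, then the intrinsics apply), "view" (4x4, takes a point from world to camera coordinates). Camera axes: x right, y up, looking along -z (the intrinsics and any distortion apply to the point x, -y, -z); pixel columns grow to the right and rows downward; lengths in m; the calibration is good to about 2 mm. A picture is of the moment at which its call begins: read the wrist's pose just before it. get_calibration takes no time and is no camera call; for the wrist camera it gives the pose at the moment of the call.
- job.sign_off(): hands the job in; it is judged then, once.
The state is a dict: "clock": time; "qpos": joint angles; "qd": joint speeds; "effort": joint torques, N m; "position": TCP position; "ee_rot": TCP orientation; "contact_force": force on the tool from outside, world axes, zero at the start; "moment": the same for the moment, N m; "width": finger opening in m; "gripper_force": force on a finger pad.
Only numpy, scipy, OpenCV 4.12 (cv2) and the standard library are available. Lean on these libraries where they do the work, as an engineer would, in place of code of your own. Each camera call takes 0.05 s, during which the arm holds its last target. There are 200 camera calls.

## Task

Restock the wooden caddy: swing the clear case's lid right over so that it stays open by itself, and put the steel filter pod from the case into the caddy's white-floored compartment, and each fresh coffee pod (red, yellow, blue foil) into the compartment whose floor has the colour of its foil. Every pod must stand upright, rim up, flat on its compartment's floor. Leave the two used pods (black hole in the foil) where they stand, and leave the lid open.

Things in the scene. Friction and masses are not known exactly. Their poses are not given: they have to be found in the camera images.
- pod_red: Fresh coffee pod, white plastic, standing upright on the table, with an unbroken red foil on top. Cup 37 mm wide at the foot, widening to 44 mm, with a 5 mm thick, 48 mm wide round rim at the top; 44 mm tall, about 18 g. Origin at the centre of its underside, z up. Grip it from above across the rim. 
- pod_yellow: Fresh coffee pod, white plastic, standing upright on the table, with an unbroken yellow foil on top. Cup 37 mm wide at the foot, widening to 44 mm, with a 5 mm thick, 48 mm wide round rim at the top; 44 mm tall, about 18 g. Origin at the centre of its underside, z up. Grip it from above across the rim. 
- pod_blue: Fresh coffee pod, white plastic, standing upright on the table, with an unbroken blue foil on top. Cup 37 mm wide at the foot, widening to 44 mm, with a 5 mm thick, 48 mm wide round rim at the top; 44 mm tall, about 18 g. Origin at the centre of its underside, z up. Grip it from above across the rim. 
- filter_pod: Reusable filter pod of bare steel, no coloured foil, standing upright on the floor of the case, seen through its clear lid. Cup 37 mm wide at the foot, widening to 44 mm, with a 5 mm thick, 48 mm wide round rim at the top; 44 mm tall, about 40 g. Origin at the centre of its underside, z up. Grip it from above across the rim. 
- spent_red: Used coffee pod, the same shape and colours as the fresh red one, but with a 22 mm black punched-out hole in the middle of its red foil. It does not belong in the caddy. Cup 37 mm wide at the foot, widening to 44 mm, with a 5 mm thick, 48 mm wide round rim at the top; 44 mm tall, about 18 g. Origin at the centre of its underside, z up. 
- spent_blue: Used coffee pod, the same shape and colours as the fresh blue one, but with a 22 mm black punched-out hole in the middle of its blue foil. It does not belong in the caddy. Cup 37 mm wide at the foot, widening to 44 mm, with a 5 mm thick, 48 mm wide round rim at the top; 44 mm tall, about 18 g. Origin at the centre of its underside, z up. 
- caddy: Fixed wooden caddy, 172 x 172 mm, with 2 x 2 compartments 80 mm square inside; walls 4 mm thick, tops 25 mm and compartment floors 8 mm above the table. Origin at the centre of its underside, z up, turned any way about z. Compartment centres are 42 mm from the origin along its x and y: red floor at (+x, +y), yellow at (+x, -y), blue at (-x, +y), white at (-x, -y).
- case: Fixed clamshell case: black base 112 (x) by 104 mm (y), walls 4 mm thick, 24 mm high, floor 4 mm up; the filter pod stands near its middle. Origin at the centre of its underside, z up, x pointing from its front (orange tab, robot's side) to its hinge. Hinge axis along y at x = 56, z = 24 mm. The hollow clear lid, same outline, 34 mm high, closes the case to 58 mm.
- case_lid (a joint): Lid angle: 0 shut (every start), grows as the front edge swings up and over to the hinge side, 2.2 rad fully open (stop). Lid 120 g, no latch; let go below about 1.25 rad it falls shut, past that it sinks open to the stop by itself.
- case_tab (a point): Middle of the lid's orange pull tab, 30 mm out from the lid's front wall; lid shut, it is 142 mm in front of the hinge axis and 8 mm above it (32 mm above the table). It turns with the lid. The tab, 45 mm long (straight out from the lid's front), 16 mm wide (along the hinge), 10 mm thick, can be pinched from above across its width and pivots in the fingers.

How it is judged:
On the way:
1. the case's lid has been swung past its balance point (value of joint case_lid above 1.7 rad), for 0.2 s.
At the end, for the whole second after the job is handed in: Each fresh pod and the filter pod stands in its own compartment (centre within 18 mm of its centre along each side, foot within 5 mm of the floor, tilt under 0.12 rad), released, at rest; lid beyond 1.7 rad; used pods within 20 mm of their starts (x of pod_red in the frame of caddy between 0.024 and 0.06 m and y of pod_red in the frame of caddy between 0.024 and 0.06 m and z of pod_red in the frame of caddy between 0.003 and 0.013 m and angle between each of pod_red, pod_yellow, pod_blue, filter_pod's own z axis and vertical below 0.12 rad and linear speed of each of pod_red, pod_yellow, pod_blue, filter_pod below 0.02 m/s and contact force between each of pod_red, pod_yellow, pod_blue, filter_pod and the fingers below 0.05 N and x of pod_yellow in the frame of caddy between 0.024 and 0.06 m and y of pod_yellow in the frame of caddy between -0.06 and -0.024 m and z of pod_yellow in the frame of caddy between 0.003 and 0.013 m and x of pod_blue in the frame of caddy between -0.06 and -0.024 m and y of pod_blue in the frame of caddy between 0.024 and 0.06 m and z of pod_blue in the frame of caddy between 0.003 and 0.013 m and x of filter_pod in the frame of caddy between -0.06 and -0.024 m and y of filter_pod in the frame of caddy between -0.06 and -0.024 m and z of filter_pod in the frame of caddy between 0.003 and 0.013 m and value of joint case_lid above 1.7 rad and distance of each of spent_red, spent_blue from where it was at the start of the episode below 0.02 m); the robot touches nothing.
It fails at once if the used red pod is moved by more than 20 mm or tipped over (distance of spent_red from where it was at the start of the episode above 0.02 m or angle between spent_red's own z axis and vertical above 0.5 rad).
It fails at once if the used blue pod is moved by more than 20 mm or tipped over (distance of spent_blue from where it was at the start of the episode above 0.02 m or angle between spent_blue's own z axis and vertical above 0.5 rad).
It also fails if it takes over 115 s, if anything falls off the work surface, if the arm or the gripper's body presses on something with over 40 N, if the wrist force passes 120 N, or if a joint passes its speed limit or range.

## Working session

There is one attempt and no reset: what is moved stays moved. The work goes in short steps, Python scripts to look and compute and a tool call to move; the robot and the scene stay as the last step left them, time stands still between calls to the robot, and variables do not carry over. Pictures are saved under pics/ and viewed, at most 14 in all, crops included, and the job is handed in when it is done.

Besides the shell and the picture viewer there is one more tool, called after "Request:" as name(argument=value, ...), one argument or row to a line, values as JSON. drive_tool: Moves the arm, as the interface text tells. Its arguments: {"type":"object","properties":{"rows":{"type":"array"},"force":{"type":"number"}},"required":["rows"]}

```bash
mkdir -p pics; ls
cat > h.py <<'E'
import numpy as np, cv2
from rig import manip, eyes, job
def snap(n,f):
    im=eyes.get_image(n); cv2.imwrite('pics/'+f,im[:,:,::-1]); return im
def ray(cal,u,v):
    K=np.array(cal['camera_matrix']);V=np.array(cal['view'])
    d=np.array([(u-K[0,2])/K[0,0],(v-K[1,2])/K[1,1]])
    s=d.copy()
    for _ in range(30): s=d/(1+cal['k1']*(s@s))
    c=np.array([s[0],-s[1],-1.]);R=V[:3,:3]
    return -R.T@V[:3,3], R.T@c
def atz(cal,u,v,z):
    o,d=ray(cal,u,v); return o+d*(z-o[2])/d[2]
def proj(cal,p):
    K=np.array(cal['camera_matrix']);V=np.array(cal['view'])
    c=V[:3,:3]@np.array(p)+V[:3,3]; s=np.array([c[0],-c[1]])/-c[2]
    s=s*(1+cal['k1']*(s@s)); return K[:2,:2]@s+K[:2,2]
E
python3 - <<'E'
from h import *
for n in ['top','side']:
    snap(n,n+'0.png'); c=eyes.get_calibration(n); print(c)
print(manip.get_state())
E
```

```text
pics
{'camera_matrix': array([[461.56873018,   0.        , 323.4071784 ],
       [  0.        , 461.56873018, 244.96479711],
       [  0.        ,   0.        ,   1.        ]]), 'k1': -0.051133754729822796, 'view': array([[ 0.01209975, -0.99985425, -0.01204485, -0.0045063 ],
       [ 0.98045438,  0.00949762,  0.19651717, -0.53162229],
       [-0.19637413, -0.01418723,  0.9804264 , -0.85202901],
       [ 0.        ,  0.        ,  0.        ,  1.        ]])}
{'camera_matrix': array([[466.97632223,   0.        , 320.73320409],
       [  0.        , 466.97632223, 250.13203923],
       [  0.        ,   0.        ,   1.        ]]), 'k1': 0.019208543454041365, 'view': array([[ 0.80168395, -0.5977065 , -0.00705568, -0.43809147],
       [ 0.30997204,  0.40560465,  0.859885  , -0.21247377],
       [-0.51109703, -0.69154307,  0.51043904, -0.68323696],
       [ 0.        ,  0.        ,  0.        ,  1.        ]])}
{'clock': 0.1, 'qpos': array([ 1.21302896e+00,  2.76543288e-01,  1.50596790e+00, -1.63748839e-05,
        1.36070030e+00, -1.20994308e-01]), 'qd': array([ 0.00079056, -0.00235415, -0.00408206, -0.00064125,  0.00023095,
        0.00071142]), 'effort': array([ 2.08983110e-03, -4.17703307e+01, -2.46403348e+01,  1.25892188e-04,
        5.82224675e-03, -8.10280056e-06]), 'position': array([0.13473097, 0.55854741, 0.24153501]), 'ee_rot': array([-1.84135850e-04,  1.18108443e-01,  9.93000373e-01, -7.88234140e-04]), 'contact_force': array([ 0.07602966, -0.59324012, -0.72067431]), 'moment': array([ 0.00908723, -0.0064176 , -0.01118329]), 'gripper_force': 0.0, 'width': 0.0855566632584634}
```

View pics/top0.png

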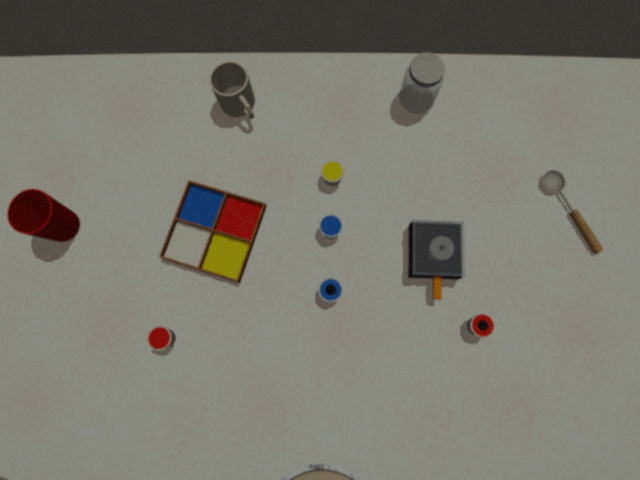

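View pics/side0.png

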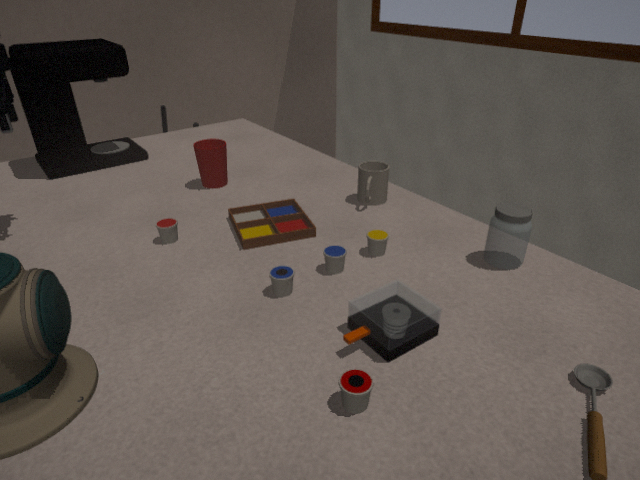

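The top view shows the caddy (corners roughly (190,183), (266,205), (239,282), (162,260)) and the pods: red (160,338), yellow (333,172), blue (331,226), used blue (331,290) and used red (482,326). The case is at about (437,250) with its tab at (437,288). The side view agrees. The arm is out of view.

```bash
cat > m.py <<'E'
from h import *
from scipy.optimize import least_squares
def blobs(im,h0,h1,smin=120,vmin=50):
    hsv=cv2.cvtColor(im,cv2.COLOR_RGB2HSV); h,s,v=[hsv[:,:,i].astype(int) for i in range(3)]
    hm=((h>=h0)&(h<=h1)) if h0<=h1 else ((h>=h0)|(h<=h1))
    m=(hm&(s>smin)&(v>vmin)).astype(np.uint8)
    n,l,st,ce=cv2.connectedComponentsWithStats(m); out=[]
    for i in range(1,n):
        if st[i,4]>40:
            c=cv2.findContours((l==i).astype(np.uint8),cv2.RETR_EXTERNAL,cv2.CHAIN_APPROX_NONE)[0][0]
            M=cv2.moments(c); out.append((M['m10']/M['m00'],M['m01']/M['m00'],st[i,4]))
    return out
def measure(f):
    im={n:cv2.imread(f'pics/{n}{f}.png')[:,:,::-1].copy() for n in ['top','side']}
    for n in im:
        cal=eyes.get_calibration(n)
        for nm,a,b in [('red',174,6),('yellow',22,36),('blue',100,125),('orange',7,20)]:
            for u,v,A in blobs(im[n],a,b):
                if A<3000: print(n,nm,round(u,1),round(v,1),A,atz(cal,u,v,.008 if A>700 and n=='top' else .032 if nm=='orange' else .044).round(4))
if __name__=='__main__': 
    import sys; measure(sys.argv[1])
E
python3 m.py 0
python3 - <<'E'
from h import *
c=eyes.get_calibration('top')
for p in [(190,183),(266,205),(239,282),(162,260)]: print(p,atz(c,*p,.025).round(4))
for p in [(409,221),(462,221),(462,277),(411,277)]: print(p,atz(c,*p,.058).round(4))
print(atz(c,442,248,.048))
im=cv2.imread('pics/top0.png'); cv2.imwrite('pics/c1.png',cv2.resize(im[160:360,140:510],None,fx=2.1,fy=2.1,interpolation=cv2.INTER_CUBIC)*1)
E
```

```text
top red 35.3 211.6 1828 [0.6078 0.6228 0.008 ]
top red 238.5 217.2 1325 [0.598  0.1805 0.008 ]
top red 482.3 325.0 303 [ 0.3797 -0.3054  0.044 ]
top red 158.7 337.7 365 [0.348  0.3166 0.044 ]
top yellow 332.0 170.6 307 [ 0.6889 -0.0142  0.044 ]
top yellow 224.8 255.7 1485 [0.5161 0.2048 0.008 ]
top blue 200.8 205.8 1211 [0.6225 0.2617 0.008 ]
top blue 330.5 225.2 301 [ 0.5738 -0.0122  0.044 ]
top blue 330.2 289.4 256 [ 0.4455 -0.0129  0.044 ]
top orange 212.7 231.0 920 [0.568  0.2329 0.008 ]
top orange 585.9 231.8 368 [ 0.5684 -0.5331  0.032 ]
top orange 436.7 286.8 192 [ 0.4539 -0.2228  0.032 ]
side red 211.7 162.1 1333 [0.6021 0.6184 0.044 ]
side red 165.9 222.5 119 [0.3476 0.3189 0.044 ]
side red 291.4 225.1 307 [0.5662 0.1356 0.044 ]
side red 355.7 381.0 431 [ 0.38   -0.3044  0.044 ]
side yellow 256.4 231.2 318 [0.4895 0.1583 0.044 ]
side yellow 377.2 234.3 150 [ 0.6892 -0.0122  0.044 ]
side blue 280.9 210.7 180 [0.5875 0.2125 0.044 ]
side blue 334.5 250.4 151 [ 0.5744 -0.0099  0.044 ]
side blue 281.4 271.8 125 [ 0.4461 -0.0111  0.044 ]
side orange 265.9 229.1 977 [0.5221 0.1739 0.032 ]
side orange 356.6 334.1 289 [ 0.4535 -0.221   0.032 ]
side orange 598.2 446.9 809 [ 0.5529 -0.5512  0.032 ]
(190, 183) [0.667 0.283 0.025]
(266, 205) [0.6201 0.1211 0.025 ]
(239, 282) [0.4601 0.1694 0.025 ]
(162, 260) [0.5029 0.329  0.025 ]
(409, 221) [ 0.5803 -0.1667  0.058 ]
(462, 221) [ 0.5814 -0.2714  0.058 ]
(462, 277) [ 0.4703 -0.2662  0.058 ]
(411, 277) [ 0.4694 -0.1678  0.058 ]
[ 0.52875457 -0.23217058  0.048     ]
```

View pics/c1.png

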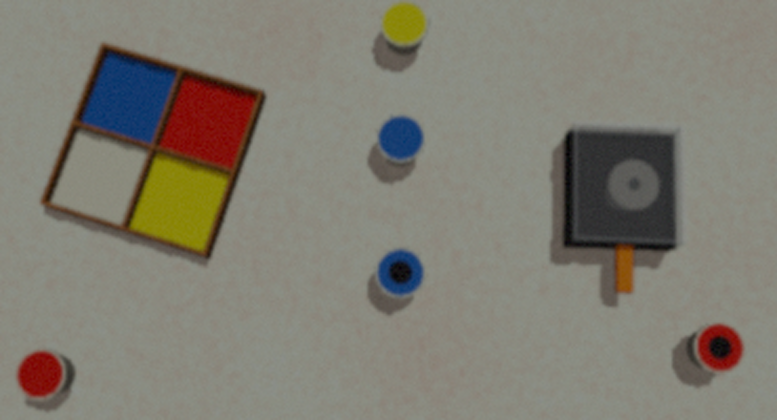

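Both cameras agree on the pod positions to about 2 mm. The caddy's x axis points at about -107°, and its centre is near (0.565, 0.229). I'm going over the red pod first.

Request:
drive_tool(
  rows=[
    [[0, 0, -0.05], [3.5, -4.0, -0.6], 8.5],
    [[0, 0, 0], [3.5, -4.0, -0.6], 8.5],
    [[0, 0, 0], [3.5, -4.0, -0.6], 8.5],
    [[0, 0, 0], [3.6, -4.0, -0.6], 8.5],
    [[0, 0, 0], [3.6, -4.0, -0.6], 8.5],
    [[0, 0, 0], [3.6, -4.1, -0.6], 8.5],
    [[0, 0, 0], [0, 0, 0], 8.5],
    [[0, 0, 0], [0, 0, 0], 8.5],
  ],
  force=30,
)

```text
clock: 1.1
position: [0.3476, 0.318, 0.2061]
ee_rot: [-0.001, 0.143, 0.99, 0.0]
contact_force: [-0.3, -0.4, -0.8]
width: 0.0849
gripper_force: 0.0
```

Run:
```python
from h import *
from m import blobs
s=manip.get_state(); print(s['position'],s['ee_rot'],s['clock'])
c=eyes.get_calibration('wrist'); im=snap('wrist','w1.png')
for u,v,A in blobs(im,174,6): print(u,v,A,atz(c,u,v,.044))
```

```text
[0.34761372 0.31798949 0.20610706] [-5.40096007e-04  1.43445018e-01  9.89658138e-01  6.47071168e-05] 1.1
316.960373474489 220.82333480370534 2345 [0.35038317 0.31714693 0.044     ]
244.72479954180983 450.60509736540655 670 [0.54910991 0.18605314 0.044     ]
```

View pics/w1.png

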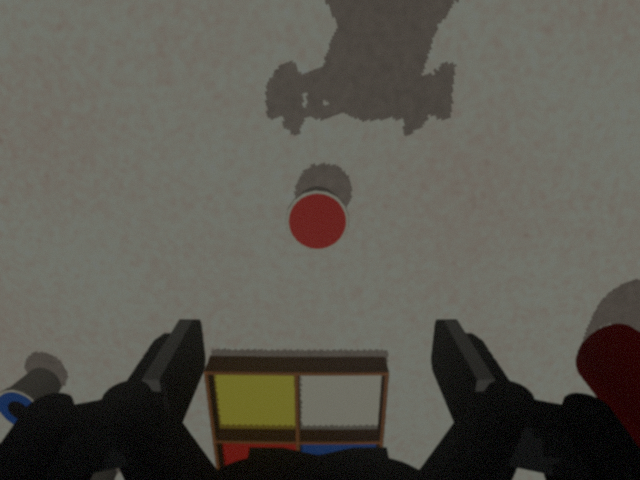

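The wrist view shows the red pod at (317,221), which matches the estimate. The caddy's near outer wall runs from (206,374) to (388,374), with the divider at (298,374). I'm lowering and gripping, and measuring the caddy from these corners.

Request:
drive_tool(
  rows=[
    [[0, 0, 0], [0.1, 0, -5], 8.5],
    [[0, 0, 0], [0, 0, -5], 8.5],
    [[0, 0, 0], [0, 0, -4], 7.5],
    [[0, 0, 0], [0, 0, -3.2], 6.5],
    [[0, 0, 0], [0, 0, 0], 4],
    [[0, 0, 0], [0, 0, 0], 4],
    [[0, 0, 0], [0, 0, 0], 4],
    [[0, 0, 0], [0, 0, 0], 4],
  ],
  force=30,
)

```text
clock: 2.15
position: [0.3495, 0.3185, 0.0355]
ee_rot: [0.001, 0.143, 0.99, 0.001]
contact_force: [0.4, -0.1, -0.1]
width: 0.0462
gripper_force: 30.7
```

Run:
```python
from h import *
# wrist calibration at the time of w1: rebuild camera pose from rigid mount
from scipy.spatial.transform import Rotation as Rn
s=manip.get_state(); c=eyes.get_calibration('wrist')
def T(p,q):
    M=np.eye(4);M[:3,:3]=Rn.from_quat(q,scalar_first=True).as_matrix();M[:3,3]=p;return M
M1=T([0.34761372,0.31798949,0.20610706],[-5.4e-04,1.43445018e-01,9.89658e-01,6.5e-05])
c['view']=c['view']@T(s['position'],s['ee_rot'])@np.linalg.inv(M1)
a,b,m=[atz(c,u,v,.025) for u,v in [(206,374),(388,374),(298,374)]]
x=atz(c,299,437,.025)
print(a,b,m,x,np.linalg.norm(a-b),np.linalg.norm(m-x), np.degrees(np.arctan2(*(b-a)[1::-1])))
print(s['width'],s['gripper_force'])
```

```text
[0.46794181 0.17442814 0.025     ] [0.51551432 0.33680107 0.025     ] [0.49143657 0.25695168 0.025     ] [0.5646162  0.23482938 0.025     ] 0.16919843910705576 0.07645033885658101 73.67031111300109
0.04616455009415106 30.7379812002182
```

Request:
drive_tool(
  rows=[
    [[0, 0, 0], [0, 0, 4], 4],
    [[0, 0, 0], [0, 0, 4], 4],
    [[0, 0, 0], [4.1, -2.3, 0], 4],
    [[0, 0, 0], [4.1, -2.3, 0], 4],
    [[0, 0, 0], [4.1, -2.3, 0], 4],
    [[0, 0, 0], [4.1, -2.3, 0], 4],
    [[0, 0, 0], [4.1, -2.3, 0], 4],
    [[0, 0, 0], [4.1, -2.4, 0], 4],
  ],
)

```text
clock: 3.15
position: [0.5963, 0.178, 0.1151]
ee_rot: [0.001, 0.143, 0.99, 0.0]
contact_force: [-0.1, 0.5, 0.1]
width: 0.0462
gripper_force: 31.0
```

Request:
drive_tool(
  rows=[
    [[0, 0, 0], [0, 0, 0], 4],
    [[0, 0, 0], [0, 0, -3], 4],
    [[0, 0, 0], [0, 0, -2], 4],
    [[0, 0, 0], [0, 0, 0], 4],
  ],
)

```text
clock: 3.65
position: [0.5926, 0.1791, 0.0632]
ee_rot: [-0.002, 0.143, 0.99, -0.001]
contact_force: [0.3, -0.0, -0.4]
width: 0.0458
gripper_force: 31.0
```

Run:
```python
from h import *
snap('side','s2.png'); im=cv2.imread('pics/s2.png'); cv2.imwrite('pics/s2c.png',cv2.resize(im[100:360,120:460],None,fx=2,fy=2))
```

```text
(no output)
```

View pics/s2c.png

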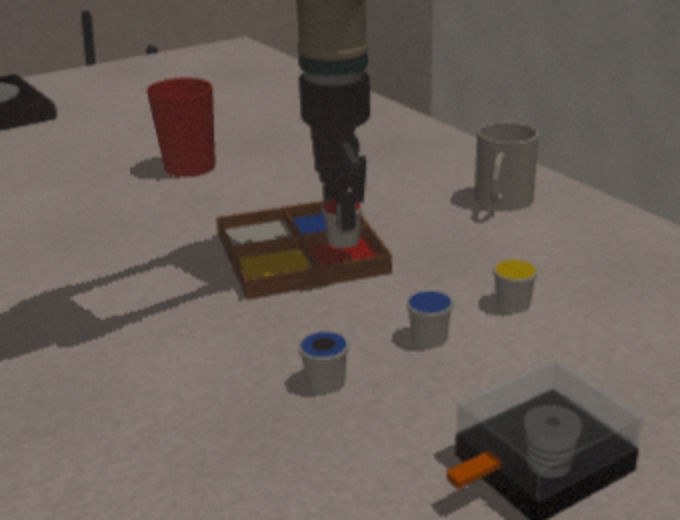

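The pod is held upright over the red compartment. I'll lower it, release and rise.

Request:
drive_tool(
  rows=[
    [[0, 0, 0], [0.2, 0, -1.2], 4],
    [[0, 0, 0], [0, 0, -0.8], 4],
    [[0, 0, 0], [0, 0, 0], 4],
    [[0, 0, 0], [0, 0, 0], 5.8],
    [[0, 0, 0], [0, 0, 0], 6.2],
    [[0, 0, 0], [0, 0, 0], 6.2],
    [[0, 0, 0], [0, 0, 3], 6.2],
    [[0, 0, 0], [0, 0, 5], 6.2],
  ],
)

```text
clock: 4.7
position: [0.5955, 0.1787, 0.1233]
ee_rot: [-0.002, 0.143, 0.99, -0.001]
contact_force: [1.0, -0.3, -0.3]
width: 0.062
gripper_force: 0.0
```

Run:
```python
from h import *
s=manip.get_state();print(s['position'],s['width'],s['clock'])
```

```text
[0.59547081 0.17867172 0.12333417] 0.06198805936938084 4.7
```

Next is the yellow pod at (0.689, -0.013).

Request:
drive_tool(
  rows=[
    [[0, 0, 0], [2.35, -4.8, 0], 7.5],
    [[0, 0, 0], [2.35, -4.8, 0], 7.5],
    [[0, 0, 0], [2.35, -4.8, 0], 7.5],
    [[0, 0, 0], [2.3, -4.8, 0], 7.5],
    [[0, 0, 0], [0, 0, 0], 7.5],
    [[0, 0, 0], [0, 0, 0], 7.5],
  ],
)

```text
clock: 5.45
position: [0.6899, -0.0127, 0.1241]
ee_rot: [-0.001, 0.143, 0.99, 0.0]
contact_force: [-0.4, 1.1, 0.5]
width: 0.0751
gripper_force: 0.0
```

```bash
python3 - <<'E'
from h import *
from m import blobs
s=manip.get_state();print(s['position'],s['width'],s['clock'])
c=eyes.get_calibration('wrist'); im=snap('wrist','w3.png')
for n,a,b in [('y',22,36),('b',100,125)]:
  for u,v,A in blobs(im,a,b): print(n,u,v,A,atz(c,u,v,.044).round(4))
snap('top','top3.png')
E
python3 m.py 0 | grep -c top
python3 - <<'E'
import sys; sys.path.insert(0,'.')
import os; os.chdir('.')
from m import *
im=cv2.imread('pics/top3.png')[:,:,::-1].copy(); c=eyes.get_calibration('top')
for u,v,A in blobs(im,174,6): print('red',u,v,A,atz(c,u,v,.052).round(4))
E
```

```text
[ 0.68988894 -0.01273836  0.12410051] 0.07510270757058386 5.45
y 316.080044400592 259.05661075481004 4157 [ 0.6913 -0.0136  0.044 ]
b 252.34776881277787 43.342911246500904 6200 [ 0.5756 -0.0113  0.044 ]
12
red 41.55015923566879 216.17237261146497 2596 [0.5862 0.5781 0.052 ]
red 225.1925418569254 212.17808219178082 263 [0.5968 0.1986 0.052 ]
red 482.2848484848485 325.04545454545456 299 [ 0.3794 -0.3028  0.052 ]
```

Request:
drive_tool(
  rows=[
    [[0, 0, 0], [0, 0, -5], 7.5],
    [[0, 0, 0], [0, 0, -3], 7],
    [[0, 0, 0], [0, 0, -1], 6],
    [[0, 0, 0], [0, 0, 0], 4],
    [[0, 0, 0], [0, 0, 0], 4],
    [[0, 0, 0], [0, 0, 0], 4],
    [[0, 0, 0], [0, 0, 4], 4],
    [[0, 0, 0], [0, 0, 5], 4],
  ],
  force=30,
)

```text
clock: 6.55
position: [0.6898, -0.013, 0.1248]
ee_rot: [-0.001, 0.143, 0.99, 0.0]
contact_force: [-0.1, 0.5, -0.7]
width: 0.046
gripper_force: 30.9
```

Request:
drive_tool(
  rows=[
    [[0, 0, 0], [-3.5, 4.3, 0], 4],
    [[0, 0, 0], [-3.5, 4.3, 0], 4],
    [[0, 0, 0], [-3.5, 4.3, 0], 4],
    [[0, 0, 0], [-3.5, 4.3, 0], 4],
    [[0, 0, 0], [-3.4, 4.4, 0], 4],
    [[0, 0, 0], [0, 0, 0], 4],
    [[0, 0, 0], [0, 0, -4], 4],
    [[0, 0, 0], [0, 0, 0], 4],
  ],
)

```text
clock: 7.55
position: [0.515, 0.2019, 0.0828]
ee_rot: [-0.002, 0.143, 0.99, -0.001]
contact_force: [0.6, -0.0, -0.0]
width: 0.046
gripper_force: 31.0
```

Request:
drive_tool(
  rows=[
    [[0, 0, 0], [0, 0, -2.4], 4],
    [[0, 0, 0], [0, 0, -1.6], 4],
    [[0, 0, 0], [0, 0, 0], 4],
    [[0, 0, 0], [0, 0, 0], 5.8],
    [[0, 0, 0], [0, 0, 0], 6.2],
    [[0, 0, 0], [0, 0, 0], 6.2],
    [[0, 0, 0], [0, 0, 3], 6.2],
    [[0, 0, 0], [0, 0, 5], 6.2],
  ],
)

```text
clock: 8.55
position: [0.5151, 0.2026, 0.1238]
ee_rot: [-0.002, 0.143, 0.99, -0.001]
contact_force: [0.5, -0.0, -0.4]
width: 0.0618
gripper_force: 0.0
```

Next is the blue pod.

Request:
drive_tool(
  rows=[
    [[0, 0, 0], [1.5, -5.3, 0], 7.5],
    [[0, 0, 0], [1.5, -5.3, 0], 7.5],
    [[0, 0, 0], [1.5, -5.4, 0], 7.5],
    [[0, 0, 0], [1.5, -5.4, 0], 7.5],
    [[0, 0, 0], [0, 0, 0], 7.5],
    [[0, 0, 0], [0, 0, -3], 7.5],
    [[0, 0, 0], [0, 0, 0], 7],
  ],
)

```text
clock: 9.43
position: [0.5741, -0.0099, 0.0926]
ee_rot: [-0.003, 0.143, 0.99, 0.0]
contact_force: [-0.1, 0.0, -0.3]
width: 0.0706
gripper_force: 0.0
```

Request:
drive_tool(
  rows=[
    [[0, 0, 0], [0, 0, -4], 7],
    [[0, 0, 0], [0, 0, -2], 6],
    [[0, 0, 0], [0, 0, 0], 4],
    [[0, 0, 0], [0, 0, 0], 4],
    [[0, 0, 0], [0, 0, 0], 4],
    [[0, 0, 0], [0, 0, 4], 4],
    [[0, 0, 0], [0, 0, 5], 4],
  ],
)

```text
clock: 10.3
position: [0.5758, -0.0109, 0.1252]
ee_rot: [-0.001, 0.143, 0.99, 0.0]
contact_force: [-0.0, -0.8, 0.4]
width: 0.0461
gripper_force: 31.0
```

Request:
drive_tool(
  rows=[
    [[0, 0, 0], [0.9, 5.4, 0], 4],
    [[0, 0, 0], [0.9, 5.4, 0], 4],
    [[0, 0, 0], [0.9, 5.4, 0], 4],
    [[0, 0, 0], [0.9, 5.4, 0], 4],
    [[0, 0, 0], [0.8, 5.4, 0], 4],
    [[0, 0, 0], [0, 0, 0], 4],
    [[0, 0, 0], [0, 0, -4], 4],
    [[0, 0, 0], [0, 0, 0], 4],
  ],
)

```text
clock: 11.3
position: [0.6178, 0.2574, 0.082]
ee_rot: [-0.003, 0.143, 0.99, -0.002]
contact_force: [0.2, 0.3, -0.9]
width: 0.0463
gripper_force: 31.0
```

Request:
drive_tool(
  rows=[
    [[0, 0, 0], [0, 0, -2.4], 4],
    [[0, 0, 0], [0, 0, -1.6], 4],
    [[0, 0, 0], [0, 0, 0], 4],
    [[0, 0, 0], [0, 0, 0], 5.8],
    [[0, 0, 0], [0, 0, 0], 6.2],
    [[0, 0, 0], [0, 0, 0], 6.2],
    [[0, 0, 0], [0, 0, 3], 6.2],
    [[0, 0, 0], [0, 0, 5], 6.2],
  ],
)

```text
clock: 12.3
position: [0.619, 0.2586, 0.1233]
ee_rot: [-0.002, 0.143, 0.99, -0.001]
contact_force: [1.1, 0.3, -0.5]
width: 0.0625
gripper_force: 0.0
```

Request:
drive_tool(
  rows=[
    [[0, 0, 0.05], [-1.7, -6.0, 1.0], 8.5],
    [[0, 0, 0.05], [-1.7, -6.0, 1.0], 8.5],
    [[0, 0, 0.05], [-1.7, -6.0, 1.0], 8.5],
    [[0, 0, 0.05], [-1.7, -6.0, 1.0], 8.5],
    [[0, 0, 0.05], [-1.7, -6.0, 1.0], 8.5],
    [[0, 0, 0.04], [-1.7, -6.0, 1.0], 8.5],
    [[0, 0, 0], [-1.7, -6.0, 1.0], 8.5],
    [[0, 0, 0], [-1.7, -6.0, 1.0], 8.5],
  ],
)

```text
clock: 13.3
position: [0.4852, -0.2178, 0.2044]
ee_rot: [0.001, -0.002, 1.0, -0.0]
contact_force: [0.7, -0.2, 0.2]
width: 0.0849
gripper_force: 0.0
```

Request:
drive_tool(
  rows=[
    [[0, 0, 0], [0, 0, 0], 7],
    [[0, 0, 0], [0, 0, 0], 6],
  ],
)

```text
clock: 13.55
position: [0.4856, -0.2158, 0.2036]
ee_rot: [0.0, -0.001, 1.0, 0.0]
contact_force: [0.9, 0.6, 0.3]
width: 0.0596
gripper_force: 0.0
```

Run:
```python
from m import *
s=manip.get_state();print(s['position'],s['ee_rot'],s['width'],s['clock'])
c=eyes.get_calibration('wrist'); im=snap('wrist','w4.png'); np.save('w4.npy',c['view'])
for u,v,A in blobs(im,7,20): print('tab',u,v,A,atz(c,u,v,.032).round(4))
im=snap('top','top4.png'); c=eyes.get_calibration('top')
for n,a,b in [('red',174,6),('yellow',22,36),('blue',100,125)]:
  for u,v,A in blobs(im,a,b): print(n,round(u),round(v),A,atz(c,u,v,.052).round(4))
cv2.imwrite('pics/c4.png',cv2.resize(im[160:300,140:500,::-1],None,fx=2,fy=2))
```

```text
[ 0.48562645 -0.21579901  0.20361351] [ 1.30770125e-04 -1.03634049e-03  9.99999367e-01  4.18482629e-04] 0.05958277119789019 13.55
tab 309.11325060619026 174.7927542433319 1246 [ 0.4557 -0.222   0.032 ]
red 42 216 2495 [0.5862 0.578  0.052 ]
red 239 217 1183 [0.5867 0.1711 0.052 ]
red 485 319 81 [ 0.3917 -0.3093  0.052 ]
yellow 225 256 1365 [0.5085 0.1945 0.052 ]
blue 204 209 660 [0.6031 0.2428 0.052 ]
blue 197 201 292 [0.6205 0.2581 0.052 ]
blue 330 289 258 [ 0.4447 -0.0129  0.052 ]
```

View pics/w4.png

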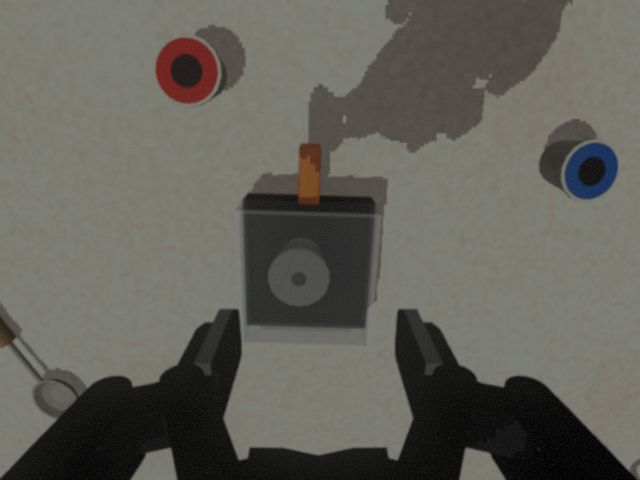

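View pics/c4.png

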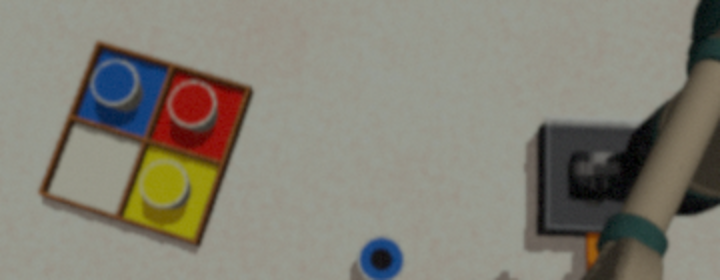

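The wrist view shows the tab at u 299–321, v 144–204, the lid's front edge at v≈210 and its far edge at v≈344. The filter pod's rim is at (299,277). In the top crop, all three foil pods stand in their own compartments.

Run:
```python
from h import *
c=eyes.get_calibration('wrist'); c['view']=np.load('w4.npy')
for n,u,v,z in [('lidFL',240,210,.058),('lidFR',382,210,.058),('lidBL',247,344,.058),('lidBR',366,344,.058),('tab near',310,144,.037),('tab wall',311,204,.037),('baseF',310,195,.024),('baseB L',247,327,.024),('baseB R',366,327,.024),('baseFL',243,195,.024),('baseFR',375,195,.024),('pod',299,277,.048)]:
    print(n,atz(c,u,v,z).round(4))
```

```text
lidFL [ 0.4761 -0.2704  0.058 ]
lidFR [ 0.476  -0.1703  0.058 ]
lidBL [ 0.586  -0.2717  0.058 ]
lidBR [ 0.5857 -0.177   0.058 ]
tab near [ 0.4325 -0.2212  0.037 ]
tab wall [ 0.4769 -0.2206  0.037 ]
baseF [ 0.4729 -0.2216  0.024 ]
baseB L [ 0.5907 -0.2774  0.024 ]
baseB R [ 0.5905 -0.173   0.024 ]
baseFL [ 0.4729 -0.274   0.024 ]
baseFR [ 0.4727 -0.1708  0.024 ]
pod [ 0.532  -0.2299  0.048 ]
```

The hinge is at x≈0.587, so the grip point on the tab is at (0.446, -0.222, 0.032).

Request:
drive_tool(
  rows=[
    [[0, 0, 0], [-2, -0.3, -4], 5],
    [[0, 0, 0], [-1.9, -0.3, -4], 4.5],
    [[0, 0, 0], [0, 0, -4], 4.5],
    [[0, 0, 0], [0, 0, -3], 4.5],
    [[0, 0, 0], [0, 0, -1.5], 4.5],
    [[0, 0, 0], [0, 0, -1.4], 4.5],
    [[0, 0, 0], [0, 0, 0], 4.5],
  ],
)

```text
clock: 14.52
position: [0.4466, -0.2208, 0.0237]
ee_rot: [-0.001, -0.002, 1.0, 0.001]
contact_force: [0.1, -0.8, 0.6]
width: 0.0451
gripper_force: 0.0
```

Request:
drive_tool(
  rows=[
    [[0, 0, 0], [0, 0, 0], 1],
    [[0, 0, 0], [0, 0, 0], 1],
    [[0, 0, 0], [0, 0, 0], 1],
    [[0, 0, 0], [0, 0, 0], 1],
    [[0, 0, 0], [0, 0, 0], 1],
  ],
  force=30,
)

```text
clock: 15.15
position: [0.4475, -0.2221, 0.0252]
ee_rot: [0.001, -0.001, 1.0, -0.0]
contact_force: [0.1, 2.3, 6.8]
width: 0.0154
gripper_force: 29.7
```

The tab is gripped at 15.4 mm width. I'm starting the swing along the arc.

Request:
drive_tool(
  rows=[
    [[0, 0, 0], [0.28, 0, 2.07], 1],
    [[0, 0, 0], [0.58, 0, 2.01], 1],
    [[0, 0, 0], [0.88, 0, 1.9], 1],
    [[0, 0, 0], [0, 0, 0], 1],
  ],
)

```text
clock: 15.65
position: [0.4644, -0.2225, 0.0849]
ee_rot: [0.0, -0.002, 1.0, -0.001]
contact_force: [-0.8, 0.7, 0.1]
width: 0.0157
gripper_force: 30.8
```

Request:
drive_tool(
  rows=[
    [[0, 0, 0], [1.15, 0, 1.75], 1],
    [[0, 0, 0], [1.4, 0, 1.56], 1],
    [[0, 0, 0], [1.61, 0, 1.33], 1],
    [[0, 0, 0], [1.8, 0, 1.07], 1],
    [[0, 0, 0], [0, 0, 0], 1],
  ],
)

```text
clock: 16.27
position: [0.5242, -0.2241, 0.1415]
ee_rot: [0.0, -0.002, 1.0, -0.002]
contact_force: [-1.9, -4.3, 3.6]
width: 0.0155
gripper_force: 30.9
```

Run:
```python
from h import *
im=snap('side','s5.png'); cv2.imwrite('pics/s5c.png',cv2.resize(im[180:420,250:550,::-1],None,fx=2,fy=2))
```

```text
(no output)
```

View pics/s5c.png

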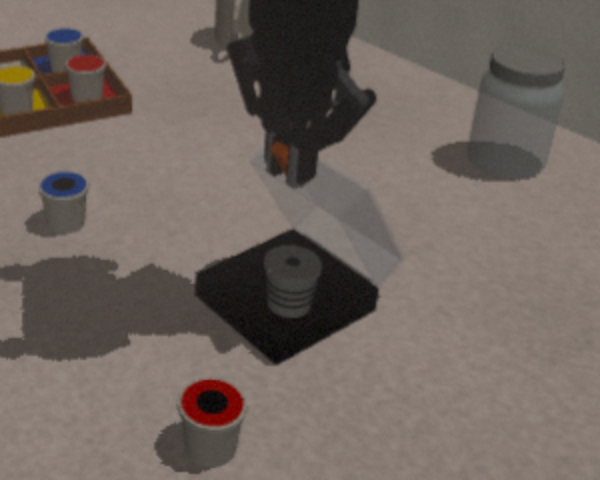

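The lid is following the gripper at about 1 rad and the filter pod is standing. I'm continuing the swing.

Request:
drive_tool(
  rows=[
    [[0, 0, 0], [1.94, 0, 0.8], 1],
    [[0, 0, 0], [2.03, 0, 0.49], 1],
    [[0, 0, 0], [2.09, 0, 0.19], 1],
    [[0, 0, 0], [2.09, 0, -0.13], 1],
    [[0, 0, 0], [0, 0, 0], 1],
  ],
)

```text
clock: 16.95
position: [0.6063, -0.2262, 0.1547]
ee_rot: [0.001, -0.002, 1.0, -0.004]
contact_force: [0.5, -10.8, 2.7]
width: 0.0156
gripper_force: 32.9
```

Request:
drive_tool(
  rows=[
    [[0, 0, 0], [2.05, 0, -0.44], 1],
    [[0, 0, 0], [1.3, 0, -0.4], 1],
    [[0, 0, 0], [0, 0, 0], 1],
    [[0, 0, 0], [0, 0, 0], 1],
  ],
)

```text
clock: 17.45
position: [0.639, -0.2271, 0.1464]
ee_rot: [0.001, -0.002, 1.0, -0.004]
contact_force: [-0.1, -12.8, 2.8]
width: 0.0155
gripper_force: 33.6
```

Request:
drive_tool(
  rows=[
    [[0, 0, 0], [0, 0, 0], 4],
    [[0, 0, 0], [0, 0, 0], 4.5],
    [[0, 0, 0], [0, 0, 0], 4.5],
    [[0, 0, 0], [0, 0, 3], 4.5],
    [[0, 0, 0], [0, 0, 3], 4.5],
    [[0, 0, 0], [-5, -0.1, 0], 6.5],
    [[0, 0, 0], [-5.5, -0.1, 0], 6.5],
    [[0, 0, 0], [0, 0, 0], 6.5],
  ],
)

```text
clock: 18.45
position: [0.5293, -0.2224, 0.2061]
ee_rot: [-0.002, -0.001, 1.0, 0.001]
contact_force: [0.1, 0.7, -0.1]
width: 0.0648
gripper_force: 0.0
```

Run:
```python
from h import *
s=manip.get_state();print(s['position'],s['width'],s['clock'])
c=eyes.get_calibration('wrist'); im=snap('wrist','w6.png'); np.save('w6.npy',c['view'])
im2=snap('side','s6.png'); a=cv2.resize(im2[180:420,250:550],None,fx=1.3333,fy=1.3333); b=cv2.resize(im,(400,300))
o=np.zeros((320,800,3),np.uint8); o[:,:400]=a[:320,:400]; o[:300,400:]=b; cv2.imwrite('pics/o6.png',o[:,:,::-1])
```

```text
[ 0.529347   -0.22241944  0.20612762] 0.06479927108608714 18.45
```

View pics/o6.png

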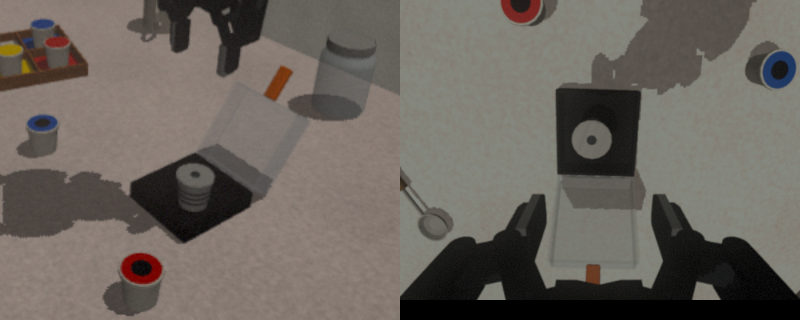

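The lid stays fully open. The filter pod is visible in the wrist view at about (307,224), and I'll refine that position.

Run:
```python
from h import *
c=eyes.get_calibration('wrist'); c['view']=np.load('w6.npy')
g=cv2.imread('pics/w6.png',0)[180:270,260:360]
m=(g>95).astype(np.uint8); n,l,st,ce=cv2.connectedComponentsWithStats(m)
for i in range(1,n):
    if st[i,4]>300:
        u,v=ce[i]+[260,180]; print(st[i],u,v,atz(c,u,v,.048).round(4))
print(atz(c,307,224,.048))
```

```text
[  16   14   62   60 2654] 306.1529766390354 222.8918613413715 [ 0.5323 -0.2305  0.048 ]
[ 0.53319354 -0.22991637  0.048     ]
```

Request:
drive_tool(
  rows=[
    [[0, 0, 0], [0.2, -0.8, -5], 6.5],
    [[0, 0, 0], [0, 0, -5], 6.5],
    [[0, 0, 0], [0, 0, -4], 6.5],
    [[0, 0, 0], [0, 0, -2.7], 6.5],
    [[0, 0, 0], [0, 0, 0], 4],
    [[0, 0, 0], [0, 0, 0], 4],
    [[0, 0, 0], [0, 0, 0], 4],
    [[0, 0, 0], [0, 0, 0], 4],
  ],
  force=35,
)

```text
clock: 19.55
position: [0.5366, -0.2324, 0.0407]
ee_rot: [0.001, -0.002, 1.0, -0.001]
contact_force: [-0.4, -0.1, -0.6]
width: 0.0459
gripper_force: 35.8
```

Request:
drive_tool(
  rows=[
    [[0, 0, 0], [0, 0, 4], 4],
    [[0, 0, 0], [0, 0, 4], 4],
    [[0, 0, 0], [0, 0, 2], 4],
    [[0, 0, 0], [0, 0, 0], 4],
  ],
)

```text
clock: 20.05
position: [0.537, -0.2327, 0.1419]
ee_rot: [0.002, -0.002, 1.0, -0.001]
contact_force: [0.9, 0.5, 0.1]
width: 0.0461
gripper_force: 36.1
```

Request:
drive_tool(
  rows=[
    [[0, 0, -0.05], [0.1, 5.7, 0], 4],
    [[0, 0, -0.05], [0.1, 5.7, 0], 4],
    [[0, 0, -0.05], [0.1, 5.7, 0], 4],
    [[0, 0, -0.05], [0.1, 5.7, 0], 4],
    [[0, 0, -0.05], [0.1, 5.7, 0], 4],
    [[0, 0, -0.04], [0.1, 5.7, 0], 4],
    [[0, 0, 0], [0, 5.7, 0], 4],
    [[0, 0, 0], [0, 5.7, 0], 4],
  ],
)

```text
clock: 21.05
position: [0.5409, 0.2256, 0.1382]
ee_rot: [-0.001, 0.143, 0.99, -0.0]
contact_force: [1.6, -0.2, -1.3]
width: 0.0462
gripper_force: 36.1
```

Request:
drive_tool(
  rows=[
    [[0, 0, 0], [0, 5.7, 0], 4],
    [[0, 0, 0], [0, 0, 0], 4],
    [[0, 0, 0], [0, 0, -3], 4],
    [[0, 0, 0], [0, 0, -3], 4],
    [[0, 0, 0], [0, 0, 0], 4],
  ],
)

```text
clock: 21.68
position: [0.5392, 0.2789, 0.0764]
ee_rot: [-0.003, 0.143, 0.99, -0.002]
contact_force: [-1.2, -0.5, 0.3]
width: 0.0461
gripper_force: 36.2
```

Run:
```python
from h import *
s=manip.get_state();print(s['position'],s['width'],s['clock'])
im=snap('top','top7.png'); a=cv2.resize(im[160:300,140:300],None,fx=2.5,fy=2.5)
im=snap('side','s7.png'); b=cv2.resize(im[150:290,210:370],None,fx=2.5,fy=2.5)
cv2.imwrite('pics/o7.png',np.hstack([a,b])[:,:,::-1])
```

```text
[0.53923946 0.27887469 0.07639923] 0.04613751466521312 21.675
```

View pics/o7.png

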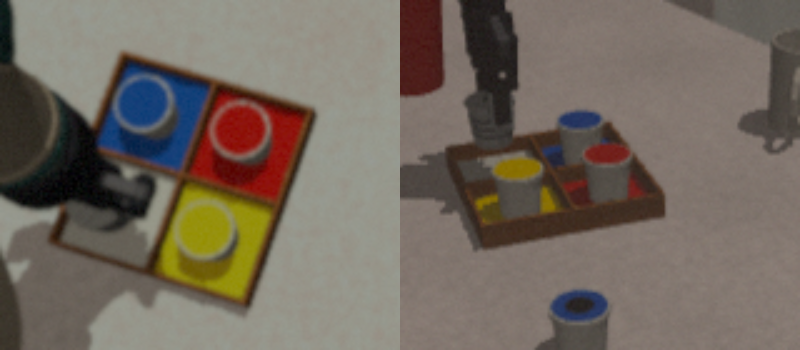

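The filter pod is upright over the white compartment. I'll lower it and release.

Request:
drive_tool(
  rows=[
    [[0, 0, 0], [0.3, 0.3, -1.5], 4],
    [[0, 0, 0], [0, 0, -1.5], 4],
    [[0, 0, 0], [0, 0, 0], 4],
    [[0, 0, 0], [0, 0, 0], 5.8],
    [[0, 0, 0], [0, 0, 0], 6.2],
    [[0, 0, 0], [0, 0, 0], 6.2],
    [[0, 0, 0], [0, 0, 3], 6.2],
    [[0, 0, 0], [0, 0, 5], 6.2],
  ],
)

```text
clock: 22.78
position: [0.5435, 0.2834, 0.1287]
ee_rot: [-0.002, 0.143, 0.99, -0.001]
contact_force: [1.4, 0.0, 0.4]
width: 0.0617
gripper_force: 0.0
```

Request:
drive_tool(
  rows=[
    [[0, 0, 0], [-5, 5, 4], 6.2],
    [[0, 0, 0], [-5, 5, 4], 6.2],
    [[0, 0, 0], [-5, 5, 0], 6.2],
    [[0, 0, 0], [-5, 5, 0], 6.2],
    [[0, 0, 0], [0, 0, 0], 6.2],
    [[0, 0, 0], [0, 0, 0], 6.2],
  ],
)

```text
clock: 23.52
position: [0.3795, 0.4493, 0.1912]
ee_rot: [0.0, 0.142, 0.99, -0.0]
contact_force: [0.0, -0.7, 0.2]
width: 0.062
gripper_force: 0.0
```

```bash
python3 - <<'E'
from m import *
s=manip.get_state();print(s['position'],s['width'],s['clock'])
im=snap('top','top8.png'); a=cv2.resize(im[160:300,140:300],None,fx=2.5,fy=2.5)
im=snap('side','s8.png'); b=cv2.resize(im[150:390,200:474],(400,350))
cv2.imwrite('pics/o8.png',np.hstack([a,b])[:,:,::-1])
# expected pixels of the compartments' rim centres (z=.052) in the crop
c=eyes.get_calibration('top')
for n,p in dict(red=(.596,.179),yel=(.516,.203),blue=(.620,.259),white=(.540,.283)).items():
    print(n,((proj(c,p+(.052,))-[140,160])*2.5).round(1),((proj(c,p+(.008,))-[140,160])*2.5).round(1))
E
python3 m.py 8 | grep -E "0.044|orange"
```

```text
[0.37948592 0.44926974 0.19124798] 0.061969293452737266 23.525
red [237.3 131.6] [247.8 145.5]
yel [201.9 229.7] [214.1 239.4]
blue [140.3 102.1] [155.  117.2]
white [103.7 198.9] [120.2 209.9][ WARN:0@0.426] global loadsave.cpp:275 findDecoder imread_('pics/side8.png'): can't open/read file: check file path/integrity
Traceback (most recent call last):
  File "m.py", line 21, in <module>
    import sys; measure(sys.argv[1])
                ~~~~~~~^^^^^^^^^^^^^
  File "m.py", line 14, in measure
    im={n:cv2.imread(f'pics/{n}{f}.png')[:,:,::-1].copy() for n in ['top','side']}
          ~~~~~~~~~~~~~~~~~~~~~~~~~~~~~~^^^^^^^^^^
TypeError: 'NoneType' object is not subscriptable
```

View pics/o8.png

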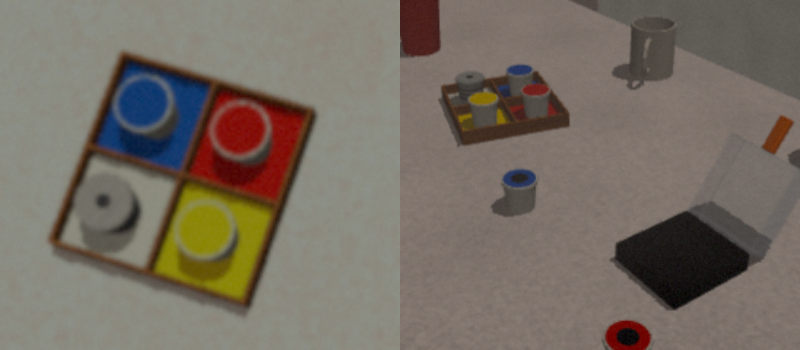

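The final views show all four pods upright in their own compartments, within about 5 mm of centre. The lid is open, the used pods haven't moved, and the arm is clear.

```bash
python3 -c "
from rig import job; print(job.sign_off())"
```

```text
the job is handed in; nothing more can be done
None
```

I handed the job in at about 24 s. In the last pictures the lid was fully open, all four pods stood upright in their own compartments, and the used pods had not moved; the hand-in returned no verdict.

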